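Pull up the telescopic brush handle and hold it extended

ROBOT

A 6-joint arm with a two-finger parallel gripper is mounted at the origin on the work surface. World frame = base frame: x ahead of the robot, y to its left, z up, the work surface at z = 0. Lengths are in m, angles in rad, forces in N, time in s.
With the tool pointing down it reaches from about 0.35 to 0.775 m from the base axis. Payload 7.3 kg.
Tool frame: the origin (TCP) lies on the centre line of the jaws, within the pads' length; the fingertips stand 25 mm ahead of it and the grasp point (between the pads) lies 6 mm ahead of it; z points along the fingers, y is the line along which they close (so a half turn about z gives the same grasp; the last joint's range is limited). The gripper opens to 92 mm and grips with 3 to 60 N. Pads are 19 mm wide; open, the fingers measure 130 mm over their backs; the gripper's body (75 mm by 190 mm) begins 47 mm behind the grasp point.
Start: joints at [-1.333, 0.342, 1.524, -0, 1.275, -0.146], TCP at [0.197, -0.487, 0.252] pointing down, gripper open.
Joint ranges: [-2.53, 2.53], [-0.77, 2.02], [0.04, 2.7], [-1, 4.14], [0.28, 2.66], [-3.11, 3.11]. Speed limits (rad/s): [2.57, 2.57, 3.14, 3.14, 3.14, 3.14].

INTERFACE

Orientations are given as [roll, pitch, yaw] about the fixed x, y, z axes, in that order (R = Rz(yaw) Ry(pitch) Rx(roll)).
In Python, from cell import status, read_camera, camera_info, ticket, models gives the robot as it stands.
- The arm moves only by the tool send_rows, never from a script. Its argument "plan" is a list of rows, each an object with "offset": the shift along the tool's x, y, z in mm, a list of three; "yaw": the turn about the tool's z in rad. In form: [{"offset": [dx, dy, dz], "yaw": yaw}, ...]. A call has 1 to 20 rows; each row shifts and turns the commanded pose from where the row before left it, along the tool's axes as they then stand; what a row does not reach is not made up. A row lasts 1/10 s, in which the tool goes at most 50 mm and 8.59 degrees, less where a joint would pass 70% of its speed; a pose out of reach is approached as far as the arm can. A call is refused whole if a number of a shift passes 50 or a number of a turn 0.15, either way. A call with a gripper value outside its range is refused whole. "hand" is the closure, from 0 (fully open) to 1 (shut), set as the call begins (left out, the last holds). The fingers move at their own pace and stop on an object; "squeeze" is the grip in N (left out, the last holds). Time passes only in rows, so rows that do not move let the fingers close. It gives the time, the measured TCP pose, the force, the opening and the grip force at its end, in the units of the state.
- status.observe(): the state, without advancing time (a new reading comes with each control period).
- read_camera(name): name is "side" or "top"; returns the picture (384x512x3 uint8, red, green, blue); there is no depth.
- camera_info(name): a dict with "vfov" (degrees; the focal length in pixels is half the picture's height over the tangent of half this angle, whatever the lens; pixels are square), "cx", "cy" (the principal point, pixels), "origin" and "attitude" of the camera in the world. Camera axes: x right, y down, z forward; pixel columns grow to the right and rows downward; lengths in m; the calibration is good to about 2 mm. A picture is of the moment at which its call begins. camera_info takes no time and is no camera call.
- ticket.hand_in(): hands the job in; it is judged then, once.
Trained networks look in the newest picture that a camera, given by its name, has taken for a name from the list of things; names that differ only in an ending like _2 or _b are one class to them, and where a whole thing is asked for, a point or a joint stands for the part that bears it (a point fixed in the world has none). Each returns a list of dicts, best first, with "conf" (0 to 1); they miss things now and then, are a little off and sometimes report something else, mostly with a low value. They report only what shows in the picture. A call takes as long as a camera call.
- models.regions_of(camera, label): "mask" (384x512 bool, what is visible of it) and "extent" ([left, top, right, bottom] in pixels, round what is visible of it).
The state is a dict: "time": time; "qpos": joint angles; "qvel": joint speeds; "joint_efforts": joint torques, N m; "tool_pos": TCP position; "tool_rot": TCP orientation; "contact_force": force on the tool from outside, world axes, zero at the start; "torque": the same for the moment, N m; "opening": finger opening in m; "grip_force": force on a finger pad.
Only numpy, scipy, OpenCV 4.12 (cv2) and the standard library are available. Lean on these libraries where they do the work, as an engineer would, in place of code of your own. Each camera call takes 0.05 s, during which the arm holds its last target. There are 200 camera calls.

TASK

Pull the drawer of the little wooden entry cabinet all the way out to its stop. Then squeeze in the button on the side of the grip of the telescopic brush that stands docked in the drawer and, pinching the grip, draw it straight up past its first stop to its second stop, so that both tube sections are fully out and I can wipe them. Finish while still holding the grip at full height (it springs back if let go), with the drawer still fully out and the things on and beside the cabinet left where they are.

Things in the scene. Friction and masses are not known exactly. Their poses are not given: they have to be found in the camera images.
- cabinet_front (a point): Middle of the front edge of the top of the little wooden entry cabinet, which is 240 mm deep (x), 220 mm wide (y), 160 mm high and fixed to the bench. Its open front faces -x and holds one drawer, which opens along -x. The drawer's front panel is 154 mm high; the bar handle is 54 mm before this point when the drawer is shut.
- drawer_handle (a point): Centre of the drawer's steel bar handle: a level bar 10 mm thick, 90 mm long along this point's y, its axis 40 mm off the drawer's front, 125 mm above the bench. The point's x axis runs level into the cabinet, so the drawer opens along -x. Can be pinched from above, a finger on either side of the bar (34 mm free behind it).
- drawer (a joint): How far the drawer is out: 0 shut, 0.15 m at its stop. It starts shut or a little ajar, drags with about 4 N and stays where it is left.
- head: Grip of the telescopic brush: black plastic block 30 (x) by 34 (y) by 40 mm high (z). Origin at its centre, 125 mm above the bench when collapsed, 126 mm behind the handle bar on the drawer's centre line; it comes out with the drawer from under the cabinet's top. Button on its +y side, -y side plain. 60 mm free all round once out; below are drawer sides and a round brush, to 52 mm above the bench.
- brush (a joint): Yaw of the telescopic brush (and its grip) in its stiff swivel dock in the drawer, relative to the cabinet: -0.6 to 0.6 rad at the start. Need not be turned.
- button (a joint): Travel of the steel button on the grip's +y side: 0 out, 0.006 m fully in (5 N). Face 18 x 24 mm, at the height of the grip's centre, 24 mm from that centre when out, 18 mm when in; block over button 41 mm, squeezed 35 mm. The collapsed telescope is unlocked only while it is in by over 3.5 mm, until drawn out 15 mm. Squeezing the block, centred, across its y with 15 to 30 N presses it.
- upper_section (a joint): How far the thin upper tube (with the grip) is drawn up out of the middle tube: 0 collapsed, 0.06 m at its stop (the first stop of the pull). Spring and weight resist with about 4 N.
- lower_section (a joint): How far the middle tube is drawn up out of the outer tube: 0 collapsed, 0.06 m at its stop (the second stop of the pull). It follows once the upper section is at its stop, and takes about 8 N. At the second stop the grip is 120 mm higher than at the start. Both sections spring back down when let go.
- wedge: Bystander: steel doorstop wedge, 110 x 40 x 39 mm, loose on the bench beside the drawer's path, on the left. Origin under its centre.
- cup: Bystander: white ceramic cup, 72 mm across, 75 mm high, loose on the bench beside the drawer's path, on the right. Origin under its centre.
- nazar: Bystander: blue glass nazar disc, 70 mm across, 8 mm thick, lying loose on the cabinet's top (its middle 70 to 100 mm behind the front edge). Origin under its centre.
- case: Bystander: grey spectacles case, 150 x 60 x 40 mm, loose on the bench left of the cabinet. Origin under its centre.
- jar: Bystander: glass jar with a steel cap, 60 mm across, 90 mm high, loose on the bench right of the cabinet. Origin under its centre.

How it is judged:
On the way, in this order (a step that is already met when the one before it is completed fails the run):
1. the drawer is out to its stop, the telescope still collapsed (value of joint drawer above 0.142 m and value of joint each of upper_section, lower_section below 0.008 m), for 0.2 s.
2. the button is squeezed in while the telescope is collapsed (value of joint button above 0.0035 m and value of joint upper_section below 0.015 m and contact force between the fingers and head above 1 N), for 0.2 s.
3. the upper section is drawn up to the first stop (value of joint upper_section above 0.054 m and contact force between the fingers and head above 1 N), for 0.1 s.
At the end, for the whole second after the job is handed in: Drawer within 12 mm of its stop, both telescope sections within 6 mm of their stops (60 mm each), the grip at rest (under 20 mm/s) and still held by the fingers (all of step 3 and value of joint drawer above 0.138 m and value of joint lower_section above 0.054 m and linear speed of head below 0.02 m/s); the arm keeps its last pose, push and grip.
It fails at once if a bystander was moved more than 25 mm (distance of any of wedge, cup, nazar, case, jar from where it was at the start of the episode above 0.025 m).
It also fails if it takes over 51 s, if anything falls off the work surface, if the arm or the gripper's body presses on something with over 40 N, if the wrist force passes 120 N, or if a joint passes its speed limit or range.

## Working session

There is one attempt and no reset: what is moved stays moved. The work goes in short steps, Python scripts to look and compute and a tool call to move; the robot and the scene stay as the last step left them, time stands still between calls to the robot, and variables do not carry over. Pictures are saved under pics/ and viewed, at most 10 in all, crops included, and the job is handed in when it is done.

Besides the shell and the picture viewer there is one more tool, called after "Request:" as name(argument=value, ...), one argument or row to a line, values as JSON. send_rows: Moves the arm, as the interface text tells. Its arguments: {"type":"object","properties":{"plan":{"type":"array"},"hand":{"type":"number"},"squeeze":{"type":"number"}},"required":["plan"]}

```bash
mkdir -p pics
python3 - <<'E'
from cell import status, read_camera, camera_info, models
import cv2,numpy as np
s=status.observe();print(s)
ims=[]
for c in("side","top"):
    im=read_camera(c);cv2.imwrite(f"pics/{c}0.png",im[:,:,::-1]);print(c,camera_info(c))
    for l in("cabinet_front","drawer_handle","head","wedge","cup","nazar"):
        try:
            for d in models.regions_of(c,l)[:2]:
                ys,xs=np.nonzero(d["mask"]);print(c,l,round(d["conf"],2),d["extent"],xs.mean().round(1),ys.mean().round(1))
        except Exception as e: print(l,e)
E
```

```text
{'time': 0.0, 'qpos': array([-1.33297995e+00,  3.42716735e-01,  1.52505468e+00, -2.47019717e-05,
        1.27538270e+00, -1.46018107e-01]), 'qvel': array([0.00026766, 0.00022006, 0.00198961, 0.00152063, 0.00099652,
       0.00124632]), 'joint_efforts': array([ 3.84647910e-05, -4.31238055e+01, -2.44224715e+01,  7.17138383e-02,
        5.57273731e-02, -1.25656666e-04]), 'tool_pos': array([ 0.19651554, -0.48642066,  0.25103489]), 'tool_rot': array([-3.14004437e+00, -2.03822825e-04,  3.83841541e-01]), 'contact_force': array([-0.26675225,  0.33449303, -0.34520299]), 'torque': array([ 0.02011895, -0.02165168, -0.03919725]), 'grip_force': 0.0, 'opening': 0.09188927045473551}
side {'vfov': 50.48292390754791, 'cx': 250.309143850686, 'cy': 192.19793865010504, 'origin': array([0.59622712, 0.33253422, 1.00876485]), 'attitude': array([-2.79420215,  0.00800703, -2.92889084])}
side cabinet_front 0.79 [145.2, 110.0, 289.8, 225.2] 210.8 169.8
side cabinet_front 0.31 [255.1, 123.4, 290.0, 226.3] 266.1 177.0
side drawer_handle 0.71 [252.9, 124.5, 290.9, 226.2] 266.9 176.7
side drawer_handle 0.53 [144.1, 110.6, 289.9, 227.5] 210.7 170.0
side wedge 0.58 [274.1, 245.3, 315.5, 272.0] 293.2 258.4
side wedge 0.49 [283.7, 104.0, 313.7, 140.3] 299.3 120.9
side cup 0.66 [285.0, 104.3, 314.6, 139.5] 298.9 120.6
side nazar 0.82 [208.7, 133.7, 242.2, 161.6] 225.2 147.1
top {'vfov': 49.57376332463638, 'cx': 255.78900804826978, 'cy': 192.0089082781182, 'origin': array([0.56000596, 0.04721116, 1.05854477]), 'attitude': array([-3.03729948,  0.00315728, -1.54438345])}
top cabinet_front 0.91 [243.5, 77.6, 349.8, 224.1] 294.8 144.0
top drawer_handle 0.74 [248.4, 184.3, 351.1, 219.8] 297.9 199.9
top wedge 0.71 [217.1, 223.8, 231.4, 265.3] 223.8 243.4
top cup 0.56 [353.5, 210.7, 390.4, 241.4] 374.5 225.8
top nazar 0.76 [291.1, 134.3, 326.3, 168.2] 308.3 150.5
```

Run:
```python
import cv2
a=cv2.imread("pics/top0.png")[60:285,190:410];b=cv2.imread("pics/side0.png")[80:305,125:345]
cv2.imwrite("pics/v0.png",cv2.hconcat([cv2.resize(a,(395,405),interpolation=2),cv2.resize(b,(395,405),interpolation=2)]))
cv2.imwrite("pics/v1.png",cv2.hconcat([cv2.resize(cv2.imread(f"pics/{c}0.png"),(400,300)) for c in("top","side")]))
```

```text
(no output)
```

View pics/v0.png

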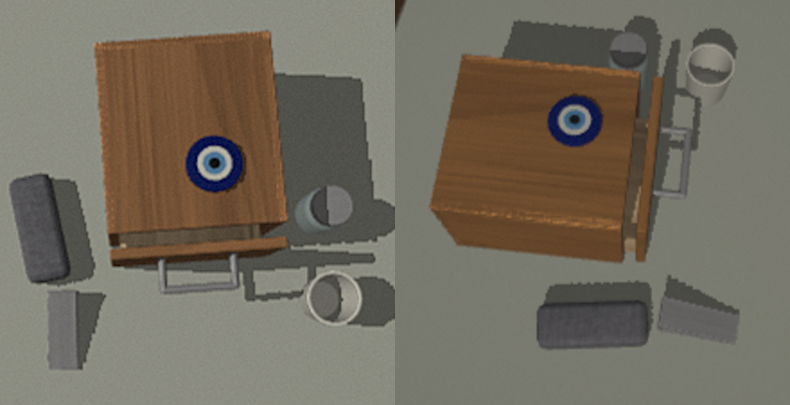

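View pics/v1.png

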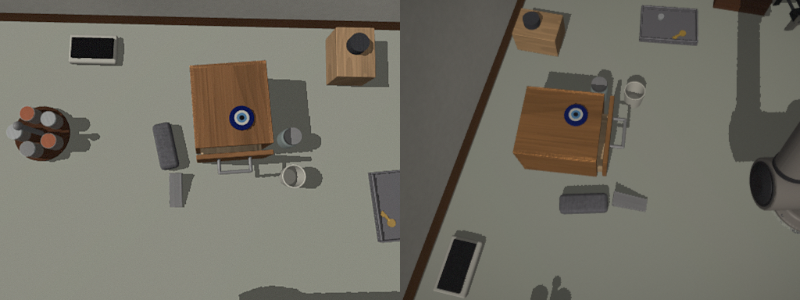

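The top view shows the drawer slightly ajar. In the crop, the handle bar runs from (160,290) to (238,286), the cabinet top's front corners are at (108,235) and (287,219), the cup is right of the handle and the wedge is left. Next I'll turn these into world positions.

```bash
cat > h.py <<'E'
import numpy as np
from scipy.spatial.transform import Rotation as R
from cell import camera_info
def P(c,uv,z):
    i=camera_info(c);f=192/np.tan(np.radians(i["vfov"]/2))
    uv=np.atleast_2d(uv).astype(float)
    d=np.c_[(uv[:,0]-i["cx"])/f,(uv[:,1]-i["cy"])/f,np.ones(len(uv))]
    d=R.from_euler("xyz",i["attitude"]).apply(d);o=i["origin"]
    return (o+d*((z-o[2])/d[:,2])[:,None])[:,:2]
E
python3 - <<'E'
from h import *
k=np.array([395/220,1.8])
T=lambda a:np.array(a)/k+[190,60]-.25
S=lambda a:np.array(a)/k+[125,80]-.25
t=P("top",T([(97,45),(270,32),(287,219),(108,235)]),.16);print("top",t,np.linalg.norm(t-np.roll(t,-1,0),axis=1))
t=P("side",S([(460,56),(639,72),(623,218),(432,206)])-[395/k[0],0],.16);print("side",t,np.linalg.norm(t-np.roll(t,-1,0),axis=1))
t=P("top",T([(161,291),(238,287)]),.13);print("bar top",t,np.linalg.norm(t[0]-t[1]))
t=P("side",np.array(S([(690-395,129),(685-395,196)])),.13);print("bar side",t,np.linalg.norm(t[0]-t[1]))
print("cup",P("top",T([(334,298)]),.075),P("side",S([(710-395,66)]),.075),"wedge",P("top",T([(64,330)]),.03))
print("nazar",P("top",T([(214,163)]),.168),P("side",S([(574-395,119)]),.168))
E
```

```text
top [[ 0.8940354   0.08571543]
 [ 0.91615257 -0.12918999]
 [ 0.68245777 -0.15102841]
 [ 0.65734023  0.06542355]] [0.21604052 0.23471296 0.21790443 0.23756338]
side [[ 0.92072094 -0.12431347]
 [ 0.68231963 -0.14992373]
 [ 0.66039629  0.05272407]
 [ 0.89438972  0.08664365]] [0.23977295 0.20383024 0.23643913 0.21259408]
bar top [[ 0.59258919 -0.00167976]
 [ 0.60004637 -0.09712629]] 0.09573739389627695
bar side [[ 0.60189364 -0.09706588]
 [ 0.59119937 -0.00273886]] 0.09493130823191157
cup [[ 0.59134571 -0.23171262]] [[ 0.59191163 -0.22926322]] wedge [[0.53950105 0.12460008]]
nazar [[ 0.7473231  -0.06070104]] [[ 0.74887323 -0.06164382]]
```

Request:
send_rows(
  plan=[
    {"offset": [0,0,0],"yaw": -0.1425},
    {"offset": [0,0,0],"yaw": -0.1425},
    {"offset": [0,0,0],"yaw": -0.1425},
    {"offset": [0,0,0],"yaw": -0.1425},
    {"offset": [0,0,0],"yaw": -0.1425},
    {"offset": [0,0,0],"yaw": -0.1425},
    {"offset": [0,0,0],"yaw": -0.1425},
    {"offset": [0,0,0],"yaw": -0.1425},
    {"offset": [0,0,0],"yaw": -0.1425},
    {"offset": [0,0,0],"yaw": 0},
  ],
  hand=0.71,
  squeeze=20,
)

```text
time: 1.7
tool_pos: [0.1966, -0.4868, 0.2518]
tool_rot: [-3.142, 0.0, 1.668]
contact_force: [0.3, -0.5, 1.1]
opening: 0.0272
grip_force: 0.0
```

```bash
cat >> h.py <<'E'
def to(xyz):
    from cell import status
    s=status.observe();r=R.from_euler("xyz",s["tool_rot"])
    print("now",s["tool_pos"].round(4),s["tool_rot"].round(3),"open",s["opening"],"t",s["time"],"F",s["contact_force"].round(1))
    print("tool offset mm",(r.inv().apply(np.array(xyz)-s["tool_pos"])*1000).round(1))
E
python3 -c "
from h import *;to([.597,-.05,.22])"
```

```text
now [ 0.1966 -0.4868  0.2518] [-3.142  0.     1.668] open 0.02715347037503951 t 1.7 F [ 0.3 -0.5  1.1]
tool offset mm [396.1 440.7  31.7]
```

Request:
send_rows(
  plan=[
    {"offset": [22,24.5,0],"yaw": 0},
    {"offset": [22,24.5,0],"yaw": 0},
    {"offset": [22,24.5,0],"yaw": 0},
    {"offset": [22,24.5,0],"yaw": 0},
    {"offset": [22,24.5,0],"yaw": 0},
    {"offset": [22,24.5,0],"yaw": 0},
    {"offset": [22,24.5,0],"yaw": 0},
    {"offset": [22,24.5,0],"yaw": 0},
    {"offset": [22,24.5,0],"yaw": 0},
    {"offset": [22,24.5,0],"yaw": 0},
    {"offset": [22,24.5,0],"yaw": 0},
    {"offset": [22,24.5,0],"yaw": 0},
    {"offset": [22,24.5,0],"yaw": 0},
    {"offset": [22,24.5,0],"yaw": 0},
    {"offset": [22,24.5,0],"yaw": 0},
    {"offset": [22,24.5,0],"yaw": 0},
    {"offset": [22,24.5,15],"yaw": 0},
    {"offset": [22,24.5,15],"yaw": 0},
    {"offset": [0,0,0],"yaw": 0},
    {"offset": [0,0,0],"yaw": 0},
  ],
)

```text
time: 3.7
tool_pos: [0.5977, -0.0502, 0.2211]
tool_rot: [-3.14, 0.0, 1.665]
contact_force: [0.2, -0.1, 0.9]
opening: 0.0265
grip_force: 0.0
```

Run:
```python
from h import *
from cell import read_camera
import cv2
to([.597,-.05,.135])
v=[]
for c,(x,y) in(("top",(190,100)),("side",(180,70))):
    im=read_camera(c)[:,:,::-1];v.append(cv2.resize(im[y:y+200,x:x+200],(400,400),interpolation=2))
cv2.imwrite("pics/v2.png",cv2.hconcat(v))
```

```text
now [ 0.5977 -0.0502  0.2211] [-3.14   0.     1.665] open 0.02654185255593753 t 3.7 F [ 0.2 -0.1  0.9]
tool offset mm [ 0.3 -0.5 86.1]
```

View pics/v2.png

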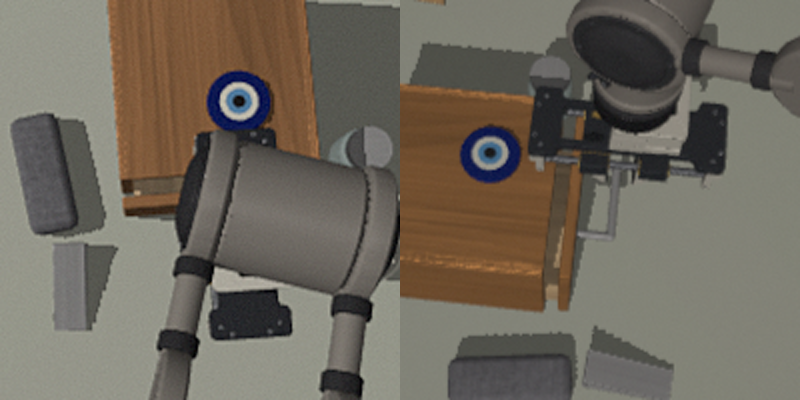

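The gripper is above the handle, and the body's rear edge is clear of the nazar. Descending.

Request:
send_rows(
  plan=[
    {"offset": [0,0,8],"yaw": 0},
    {"offset": [0,0,8],"yaw": 0},
    {"offset": [0,0,8],"yaw": 0},
    {"offset": [0,0,8],"yaw": 0},
    {"offset": [0,0,8],"yaw": 0},
    {"offset": [0,0,5],"yaw": 0},
    {"offset": [0,0,5],"yaw": 0},
    {"offset": [0,0,5],"yaw": 0},
    {"offset": [0,0,5],"yaw": 0},
    {"offset": [0,0,5],"yaw": 0},
  ],
)

```text
time: 4.8
tool_pos: [0.5979, -0.0505, 0.1564]
tool_rot: [3.141, 0.0, 1.666]
contact_force: [0.7, 0.1, 0.1]
opening: 0.0266
grip_force: 0.0
```

Request:
send_rows(
  plan=[
    {"offset": [0,0,5],"yaw": 0},
    {"offset": [0,0,5],"yaw": 0},
    {"offset": [0,0,5],"yaw": 0},
    {"offset": [0,0,6],"yaw": 0},
    {"offset": [0,0,0],"yaw": 0},
  ],
)

```text
time: 5.3
tool_pos: [0.5974, -0.0505, 0.1347]
tool_rot: [-3.14, -0.0, 1.666]
contact_force: [-1.2, -0.4, 0.3]
opening: 0.0266
grip_force: 0.0
```

Request:
send_rows(
  plan=[
    {"offset": [0,0,0],"yaw": 0},
    {"offset": [0,0,0],"yaw": 0},
    {"offset": [0,0,0],"yaw": 0},
    {"offset": [0,0,0],"yaw": 0},
    {"offset": [0,0,0],"yaw": 0},
  ],
  hand=1,
  squeeze=20,
)

```text
time: 5.8
tool_pos: [0.5982, -0.0506, 0.136]
tool_rot: [3.14, 0.0, 1.666]
contact_force: [1.4, -0.1, 0.8]
opening: 0.0095
grip_force: 20.0
```

Request:
send_rows(
  plan=[
    {"offset": [0,-6,0],"yaw": 0},
    {"offset": [0,-10,0],"yaw": 0},
    {"offset": [0,-10,0],"yaw": 0},
    {"offset": [0,-10,0],"yaw": 0},
    {"offset": [0,-10,0],"yaw": 0},
    {"offset": [0,-10,0],"yaw": 0},
    {"offset": [0,-10,0],"yaw": 0},
    {"offset": [0,-10,0],"yaw": 0},
    {"offset": [0,-10,0],"yaw": 0},
    {"offset": [0,-10,0],"yaw": 0},
    {"offset": [0,-10,0],"yaw": 0},
    {"offset": [0,-6,0],"yaw": 0},
    {"offset": [0,-4,0],"yaw": 0},
    {"offset": [0,0,0],"yaw": 0},
  ],
)

```text
time: 7.2
tool_pos: [0.4815, -0.0619, 0.1359]
tool_rot: [-3.14, 0.0, 1.666]
contact_force: [0.3, -3.0, 7.9]
opening: 0.0095
grip_force: 20.0
```

Request:
send_rows(
  plan=[
    {"offset": [0,-4,0],"yaw": 0},
    {"offset": [0,-4,0],"yaw": 0},
    {"offset": [0,-4,0],"yaw": 0},
    {"offset": [0,0,0],"yaw": 0},
  ],
)

```text
time: 7.6
tool_pos: [0.47, -0.0631, 0.1359]
tool_rot: [-3.141, 0.001, 1.666]
contact_force: [1.6, -2.8, 7.1]
opening: 0.009
grip_force: 20.0
```

Request:
send_rows(
  plan=[
    {"offset": [0,-2,0],"yaw": 0},
    {"offset": [0,-2,0],"yaw": 0},
    {"offset": [0,0,0],"yaw": 0},
  ],
)

```text
time: 7.9
tool_pos: [0.4666, -0.0634, 0.1359]
tool_rot: [3.141, 0.001, 1.666]
contact_force: [4.1, -2.7, 4.5]
opening: 0.0092
grip_force: 20.0
```

Request:
send_rows(
  plan=[
    {"offset": [0,-2,0],"yaw": 0},
    {"offset": [0,-2,0],"yaw": 0},
    {"offset": [0,0,0],"yaw": 0},
    {"offset": [0,0,0],"yaw": 0},
  ],
)

```text
time: 8.3
tool_pos: [0.4664, -0.0635, 0.136]
tool_rot: [3.132, 0.001, 1.665]
contact_force: [19.0, 3.0, -6.6]
opening: 0.0092
grip_force: 20.0
```

Request:
send_rows(
  plan=[
    {"offset": [0,3,0],"yaw": 0},
    {"offset": [0,0,0],"yaw": 0},
    {"offset": [0,0,0],"yaw": 0},
    {"offset": [0,0,-8],"yaw": 0},
    {"offset": [0,0,-12],"yaw": 0},
    {"offset": [0,0,-20],"yaw": 0},
    {"offset": [0,0,-30],"yaw": 0},
    {"offset": [15,0,-30],"yaw": 0},
    {"offset": [-30,0,-20],"yaw": 0},
    {"offset": [-40,0,0],"yaw": 0},
    {"offset": [-40,0,0],"yaw": 0},
    {"offset": [-40,0,0],"yaw": 0},
    {"offset": [-40,0,0],"yaw": 0},
    {"offset": [-20,0,0],"yaw": 0},
    {"offset": [0,0,0],"yaw": 0},
  ],
  hand=0.71,
)

```text
time: 9.8
tool_pos: [0.4834, -0.2596, 0.2555]
tool_rot: [-3.141, -0.0, 1.663]
contact_force: [-0.2, 0.1, -0.6]
opening: 0.0271
grip_force: 0.0
```

Run:
```python
from h import *
from cell import read_camera,models
import cv2
to([.592,-.051,.25])
v=[]
for c,(x,y) in(("top",(240,130)),("side",(200,100))):
    im=read_camera(c)[:,:,::-1];cv2.imwrite(f"pics/{c}3.png",im);v.append(cv2.resize(im[y:y+130,x:x+130],(400,400),interpolation=2))
    for l in("head","drawer_handle","button"):
        for d in models.regions_of(c,l)[:2]:
            m=d["mask"].astype(np.uint8);ys,xs=np.nonzero(m);print(c,l,round(d["conf"],2),np.round(d["extent"],1),xs.mean().round(1),ys.mean().round(1),P(c,[(xs.mean(),ys.mean())],.145),cv2.minAreaRect(np.c_[xs,ys].astype(np.float32)))
cv2.imwrite("pics/v3.png",cv2.hconcat(v))
```

```text
now [ 0.4834 -0.2596  0.2555] [-3.141 -0.     1.663] open 0.027102076478670956 t 9.8 F [-0.2  0.1 -0.6]
tool offset mm [197.8 127.4   5.4]
top head 0.69 [288.5 213.9 311.7 228.9] 299.6 222.9 [[ 0.58993385 -0.04521389]] ((299.5, 222.5), (13.0, 19.0), 90.0)
top drawer_handle 0.83 [253.3 183.2 358.  282. ] 298.7 228.7 [[ 0.57715811 -0.04328092]] ((303.6492004394531, 234.33424377441406), (96.18266296386719, 100.28225708007812), 86.98721313476562)
top button 0.17 [287.1 215.4 309.6 230.5] 299.9 222.6 [[ 0.59056039 -0.04578173]] ((299.5, 222.5), (13.0, 19.0), 90.0)
side head 0.77 [282.2 161.1 299.8 182.6] 289.6 171.0 [[ 0.59163897 -0.04110162]] ((290.0, 171.5), (21.0, 14.0), 90.0)
side drawer_handle 0.89 [250.2 128.8 346.  233.7] 294.3 184.5 [[ 0.5753119  -0.01071484]] ((300.25, 177.25), (90.66429901123047, 104.0265121459961), 6.34019136428833)
side button 0.26 [283.  164.5 295.7 183.7] 289.5 170.9 [[ 0.59201843 -0.04120015]] ((289.5, 171.0), (20.0, 13.0), 90.0)
```

View pics/v3.png

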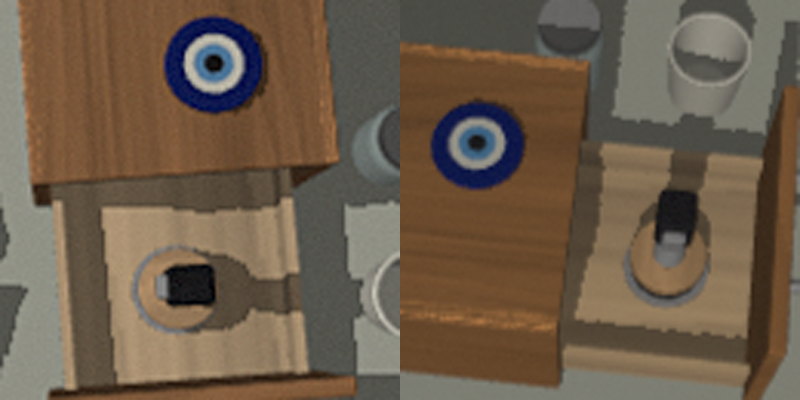

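Top: the black grip shows at about (165–213, 264–306) in the crop, with the grey button on its left (+y) side. It looks nearly aligned with the cabinet. I'll refine its yaw and centre by fitting a model of the block.

Run:
```python
from h import *
import cv2
from scipy.optimize import differential_evolution,minimize
from scipy.ndimage import gaussian_filter
D={}
for c,(x,y,w,h) in(("top",(280,205,45,30)),("side",(275,150,40,45))):
    im=cv2.imread(f"pics/{c}3.png").astype(float)
    g=im.mean(2)[y:y+h,x:x+w]
    D[c]=(x,y,w,h,np.clip((70-g)/40,0,1))  # black = grip
    print(c);print(g[::2,::2].astype(int) if c=="top" else "")
def proj(c,p):
    i=camera_info(c);f=192/np.tan(np.radians(i["vfov"]/2))
    q=R.from_euler("xyz",i["attitude"]).inv().apply(p-i["origin"])
    return q[:,:2]/q[:,2:]*f+[i["cx"],i["cy"]]
cub=lambda a,b,c:np.array([(i,j,k) for i in a for j in b for k in c],float)
H=cub((-.015,.015),(-.017,.017),(-.02,.02));B=cub((-.009,.009),(.017,.024),(-.012,.012))
def hull(im,pts,x,y,v):
    p=cv2.convexHull(((pts-[x-.5,y-.5])*8*16).astype(np.int32)[:,None,:]);cv2.fillConvexPoly(im,p,v,shift=4)
def rend(c,t):
    x,y,w,h,_=D[c];im=np.zeros((h*8,w*8),np.float32);r=R.from_euler("z",t[2])
    T=lambda m:proj(c,r.apply(m)+[t[0],t[1],.125])
    hull(im,T(H),x,y,1);hull(im,T(B),x,y,0)
    return cv2.resize(im,(w,h),interpolation=cv2.INTER_AREA)
def cost(t,cs=("top","side")): return sum(((rend(c,t)-D[c][4])**2).sum() for c in cs)
for cs in(("top",),("side",),("top","side")):
    r=differential_evolution(cost,[(.57,.61),(-.07,-.03),(-.6,.8)],args=(cs,),seed=1,maxiter=80,popsize=12);print(cs,r.x.round(4),r.fun)
```

```text
top
[[145 142 138 142 140 139 144 135 129 123 129 137 131 130 125 121 120 127
  122 122 114 115 137]
 [149 143 142 139 139 136 140 137 131 125 130 135 135 129 128 122 122 122
  125 120 118 120 130]
 [148 141 139 143 143 139 141 134 129 116 124 136 137 134 131 124 121 125
  126 122 117 120 131]
 [144 141 137 142 141 123 125 111 120 116 104 104  94 111 126 130 127 128
  123 120 114 117 134]
 [149 145 139 141 122 112 116 118 119 119 117 122 115  83  70  62  63  98
  122 126 118 116 127]
 [146 142 142 121 123 124 128 134 117 106 111 105 103  97  73  72  72  76
   69  95 115 117 118]
 [147 145 132 122 136 133 137  72   9   9   9  12  21  22   7  73  69  70
   76  71  90 121 126]
 [148 148 121 133 134 122 114  46  14  25  24  25  25  20  18  70  69  74
   74  72  64  99 123]
 [145 138 115 127 137 114 136  74  21  27  20  22  16  23   8  71  69  74
   70  74  72  63  64]
 [148 135 112 138 139 112 134  76  16  20  24  25  25  27   1  74  65  72
   74  72  69  72  73]
 [147 128 114 138 135 118 137  86  19  22  18  18  24  22  16  68  71  75
   75  71  67  67  68]
 [148 139 120 136 130 132 105
[... 273 characters left out ...]
43 126 113 112 123 118 120 121 119 120 118 104  73  73  70  69
   73  67 115 122 122]]
side

('top',) [ 0.5923 -0.0504  0.0389] 20.433362630208336
('side',) [ 0.5929 -0.0506  0.07  ] 26.29583658854167Traceback (most recent call last):
  File "<stdin>", line 26, in <module>
    return fun(*args, **kwargs)
    ret = solver.solve()
    next(self)
    ~~~~^^^^^^
    energy = self.func(parameters)
    return self.f(x, *self.args)
           ~~~~~~^^^^^^^^^^^^^^^
  File "<stdin>", line 24, in cost
  File "<stdin>", line 24, in <genexpr>
  File "<stdin>", line 22, in rend
  File "<stdin>", line 21, in <lambda>
  File "<stdin>", line 12, in proj
ValueError: time passes only in moves, steps and waits
```

Request:
send_rows(
  plan=[
    {"offset": [0,0,0],"yaw": 0.1466},
    {"offset": [0,0,0],"yaw": 0.1466},
    {"offset": [0,0,0],"yaw": 0.1466},
    {"offset": [0,0,0],"yaw": 0.1466},
    {"offset": [0,0,0],"yaw": 0.1466},
    {"offset": [0,0,0],"yaw": 0.1466},
    {"offset": [0,0,0],"yaw": 0.1466},
    {"offset": [0,0,0],"yaw": 0.1466},
    {"offset": [0,0,0],"yaw": 0.1466},
    {"offset": [0,0,0],"yaw": 0.1466},
    {"offset": [0,0,0],"yaw": 0.1466},
    {"offset": [0,0,0],"yaw": 0},
    {"offset": [0,0,0],"yaw": 0},
  ],
  hand=0,
)

```text
time: 11.5
tool_pos: [0.4841, -0.257, 0.2558]
tool_rot: [3.141, -0.0, 0.058]
contact_force: [-0.0, 0.2, -0.0]
opening: 0.0918
grip_force: 0.0
```

```bash
python3 -c "
from h import *;to([.5925,-.0502,.25])"
```

```text
now [ 0.4841 -0.257   0.2558] [ 3.141 -0.     0.058] open 0.09178479167861764 t 11.5 F [-0.   0.2 -0. ]
tool offset mm [ 120.3 -200.1    5.8]
```

Request:
send_rows(
  plan=[
    {"offset": [15,-25,0],"yaw": 0},
    {"offset": [15,-25,0],"yaw": 0},
    {"offset": [15,-25,0],"yaw": 0},
    {"offset": [15,-25,0],"yaw": 0},
    {"offset": [15,-25,0],"yaw": 0},
    {"offset": [15,-25,0],"yaw": 0},
    {"offset": [15,-25,0],"yaw": 0},
    {"offset": [15,-25,5],"yaw": 0},
    {"offset": [0,0,20],"yaw": 0},
    {"offset": [0,0,20],"yaw": 0},
    {"offset": [0,0,20],"yaw": 0},
    {"offset": [0,0,0],"yaw": 0},
    {"offset": [0,0,0],"yaw": 0},
  ],
)

```text
time: 12.8
tool_pos: [0.5932, -0.0511, 0.1911]
tool_rot: [3.142, 0.0, 0.056]
contact_force: [-0.1, 0.1, 0.7]
opening: 0.0919
grip_force: 0.0
```

Run:
```python
from h import *
from cell import read_camera
import cv2
to([.5925,-.0502,.131])
im=read_camera("side")[:,:,::-1]
cv2.imwrite("pics/v4.png",cv2.resize(im[90:240,220:370],(600,600),interpolation=2))
```

```text
now [ 0.5932 -0.0511  0.1911] [3.142 0.    0.056] open 0.0919191982045377 t 12.8 F [-0.1  0.1  0.7]
tool offset mm [-0.7 -1.  60.1]
```

View pics/v4.png

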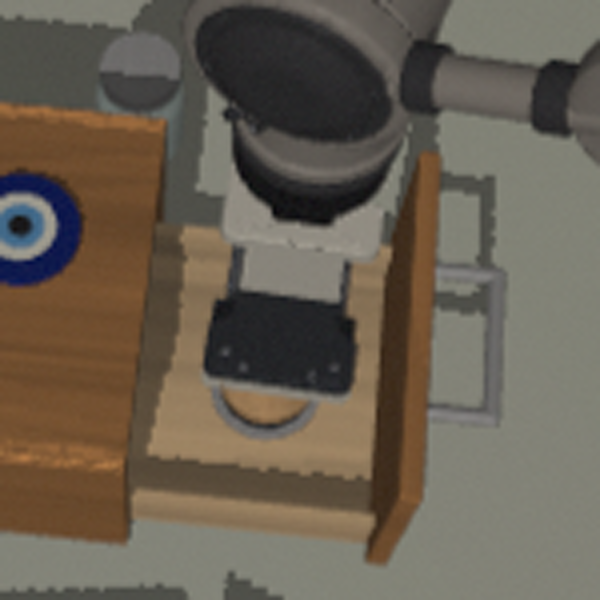

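The gripper sits over the brush base (ring at about (265,400)), centred in x and clear of the drawer front and cabinet. Descending, then squeezing.

Request:
send_rows(
  plan=[
    {"offset": [-0.5,-1,10],"yaw": 0},
    {"offset": [0,0,10],"yaw": 0},
    {"offset": [0,0,10],"yaw": 0},
    {"offset": [0,0,10],"yaw": 0},
    {"offset": [0,0,10],"yaw": 0},
    {"offset": [0,0,10],"yaw": 0},
    {"offset": [0,0,0],"yaw": 0},
  ],
)

```text
time: 13.55
tool_pos: [0.5917, -0.0501, 0.1288]
tool_rot: [-3.141, 0.003, 0.054]
contact_force: [-0.3, 0.4, -0.3]
opening: 0.0915
grip_force: 0.0
```

Request:
send_rows(
  plan=[
    {"offset": [0,0,0],"yaw": 0},
    {"offset": [0,0,0],"yaw": 0},
    {"offset": [0,0,0],"yaw": 0},
    {"offset": [0,0,0],"yaw": 0},
    {"offset": [0,0,0],"yaw": 0},
    {"offset": [0,0,0],"yaw": 0},
    {"offset": [0,0,0],"yaw": 0},
    {"offset": [0,0,0],"yaw": 0},
    {"offset": [0,0,0],"yaw": 0},
    {"offset": [0,0,0],"yaw": 0},
  ],
  hand=1,
  squeeze=25,
)

```text
time: 14.55
tool_pos: [0.5927, -0.0502, 0.1309]
tool_rot: [3.142, -0.0, 0.054]
contact_force: [-0.0, 2.6, 1.8]
opening: 0.0346
grip_force: 25.0
```

Request:
send_rows(
  plan=[
    {"offset": [0,0,-3],"yaw": 0},
    {"offset": [0,0,-5],"yaw": 0},
    {"offset": [0,0,-5],"yaw": 0},
    {"offset": [0,0,-5],"yaw": 0},
    {"offset": [0,0,-6],"yaw": 0},
    {"offset": [0,0,-6],"yaw": 0},
    {"offset": [0,0,-6],"yaw": 0},
    {"offset": [0,0,-6],"yaw": 0},
    {"offset": [0,0,-6],"yaw": 0},
    {"offset": [0,0,-6],"yaw": 0},
    {"offset": [0,0,-3],"yaw": 0},
    {"offset": [0,0,0],"yaw": 0},
  ],
)

```text
time: 15.75
tool_pos: [0.5926, -0.0502, 0.1883]
tool_rot: [3.141, -0.0, 0.054]
contact_force: [1.5, 2.5, -3.0]
opening: 0.0347
grip_force: 25.0
```

Request:
send_rows(
  plan=[
    {"offset": [0,0,-3],"yaw": 0},
    {"offset": [0,0,-3],"yaw": 0},
    {"offset": [0,0,-5],"yaw": 0},
    {"offset": [0,0,-5],"yaw": 0},
    {"offset": [0,0,-5],"yaw": 0},
    {"offset": [0,0,-5],"yaw": 0},
    {"offset": [0,0,-5],"yaw": 0},
    {"offset": [0,0,-5],"yaw": 0},
    {"offset": [0,0,-5],"yaw": 0},
    {"offset": [0,0,-5],"yaw": 0},
    {"offset": [0,0,-5],"yaw": 0},
    {"offset": [0,0,-5],"yaw": 0},
    {"offset": [0,0,-2],"yaw": 0},
    {"offset": [0,0,0],"yaw": 0},
    {"offset": [0,0,0],"yaw": 0},
  ],
)

```text
time: 17.25
tool_pos: [0.5926, -0.0503, 0.2459]
tool_rot: [3.141, -0.0, 0.054]
contact_force: [0.9, 1.5, -5.5]
opening: 0.0349
grip_force: 25.0
```

Request:
send_rows(
  plan=[
    {"offset": [0,0,-2],"yaw": 0},
    {"offset": [0,0,-2],"yaw": 0},
    {"offset": [0,0,0],"yaw": 0},
    {"offset": [0,0,0],"yaw": 0},
  ],
)

```text
time: 17.65
tool_pos: [0.5926, -0.0503, 0.2499]
tool_rot: [3.141, -0.0, 0.054]
contact_force: [1.0, 1.6, -6.0]
opening: 0.0345
grip_force: 25.0
```

Request:
send_rows(
  plan=[
    {"offset": [0,0,-1.5],"yaw": 0},
    {"offset": [0,0,0],"yaw": 0},
    {"offset": [0,0,0],"yaw": 0},
  ],
)

```text
time: 17.95
tool_pos: [0.5925, -0.0502, 0.2511]
tool_rot: [3.142, 0.0, 0.054]
contact_force: [0.6, 0.8, -7.1]
opening: 0.0349
grip_force: 25.0
```

Request:
send_rows(
  plan=[
    {"offset": [0,0,-1],"yaw": 0},
    {"offset": [0,0,0],"yaw": 0},
    {"offset": [0,0,0],"yaw": 0},
    {"offset": [0,0,0],"yaw": 0},
  ],
)

```text
time: 18.35
tool_pos: [0.5923, -0.0501, 0.2513]
tool_rot: [-3.141, 0.001, 0.054]
contact_force: [1.5, 1.4, -17.4]
opening: 0.0344
grip_force: 25.0
```

Run:
```python
from h import *
from cell import read_camera
import cv2
to([.5925,-.0502,.251])
v=[cv2.resize(read_camera(c)[:,:,::-1][y:y+160,x:x+160],(400,400),interpolation=2) for c,x,y in(("side",210,90),("top",220,120))]
cv2.imwrite("pics/v5.png",cv2.hconcat(v))
```

```text
now [ 0.5923 -0.0501  0.2513] [-3.141e+00  1.000e-03  5.400e-02] open 0.03442705268953757 t 18.35 F [  1.5   1.4 -17.4]
tool offset mm [0.2 0.1 0.3]
```

View pics/v5.png

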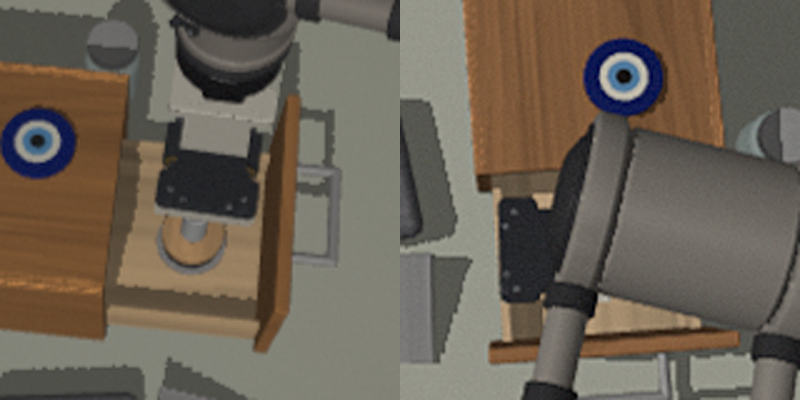

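The force jumped to 17 N after a 120 mm rise, so the grip is at its second stop. The picture shows the drawer still out, with the nazar, jar, wedge and case apparently unmoved. I'll ease off slightly and hand in.

Request:
send_rows(
  plan=[
    {"offset": [0,0,0.5],"yaw": 0},
    {"offset": [0,0,0],"yaw": 0},
    {"offset": [0,0,0],"yaw": 0},
    {"offset": [0,0,0],"yaw": 0},
    {"offset": [0,0,0],"yaw": 0},
  ],
  squeeze=30,
)

```text
time: 18.95
tool_pos: [0.5924, -0.0501, 0.2514]
tool_rot: [-3.141, 0.001, 0.054]
contact_force: [1.7, 1.9, -18.9]
opening: 0.0348
grip_force: 30.0
```

```bash
python3 -c "
from h import to
to([.5925,-.0502,.251])
from cell import ticket
print(ticket.hand_in())"
```

```text
now [ 0.5924 -0.0501  0.2514] [-3.141e+00  1.000e-03  5.400e-02] open 0.034771312285454985 t 18.95 F [  1.7   1.9 -18.9]
tool offset mm [0.1 0.1 0.4]
the job is handed in; nothing more can be done
None
```

I handed the job in at about 19 s, with the drawer pulled out to its stop and the brush drawn up about 120 mm to its second stop, still held there at 30 N; no verdict came back, and in the last pictures the bystanders in view looked unmoved.

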